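# Bed the flow cell with the ratchet clamp and ease it one click

### The job

With its pawl in, wind the clamp's black knob clockwise until the clamp goes solid on the flow cell, without straining it. Then flip the red pawl handle over so that the pawl stays free, turn the knob back one click (20 degrees) and flip the pawl back in, so that the cell is left held lightly. Never force the knob back against the pawl, and leave the other things on the bench where they are.

Things in the scene. Friction and masses are not known exactly. Their poses are not given: they have to be found in the camera images.
- clamp: Grey gearbox on an aluminium foot, fixed to the bench; 140 x 190 mm, its top 70 mm high. Origin on the bench under the knob's axis; z up, x and y level: the jaw lies to its +y, the pawl to its -y, and the red pawl handle swings along x.
- knob_grip (a point): Centre of the black square knob grip, 40 x 40 mm across its flats and 36 mm tall, with a white pointer on top; 152 mm above the bench, on the knob's vertical axis, on a 26 mm thick stem. x and y are square to the flats, along the clamp's x and y at joint value 0, and turn with the knob.
- knob_turn (a joint): Knob angle in rad, 0 at the start, grows as it is wound clockwise seen from above, driving the jaw 16 mm per rad towards the cell; 2.7 at most. One click is 20 degrees = 0.349 rad. A brake makes it stay where it is left, pawl in or out. First touch on the cell comes at about 0.1 to 0.6 rad, unknown beforehand; the clamp goes solid 0.75 rad later.
- pawl_swing (a joint): Pawl angle in rad: 0 in, resting at 0 to 0.08 on the wheel; 0.95 swung fully out, against its stop. Top-heavy: it falls out by itself beyond about 0.75 and falls in below about 0.5, and stays there. A push of a few newtons on the handle moves it. In, it clicks over the teeth as the knob is wound on, and blocks turning back.
- pawl_handle (a point): Tip of the red pawl handle, a flat bar 46 mm long, 8 thick, 24 wide (along the clamp's y), on a level shaft at x 45, y -73 mm in the clamp's frame, 98 mm up. Open space all around down to 85 mm above the bench. Pawl in: leans 27 degrees from upright to the clamp's -x; it swings over the top by pawl_swing and, out, leans 27 degrees to +x.
- knob: The knob with its brass ratchet wheel; origin on the axis at the wheel's underside, 72 mm up; wheel 92 mm across, its 18 teeth reach 85 mm up. Torque to wind it: 0.12 N m (the brake), plus up to 0.1 as the pad spring is pressed in, then rising 2 N m per rad once solid: 0.26 above the free torque is solid and safe, 0.5 strains. At a standstill the brake can hide 0.12 either way.
- pawl: The pawl: red handle and a steel tongue, 42 mm long, that falls between the wheel's teeth on the clamp's -y side; origin on its shaft beside the wheel, at x 45, y -41 mm in the clamp's frame, 98 mm up. Swung out, the tongue points up to 130 mm above the bench, just below the knob's grip: hold the knob no lower than that.
- jaw: Aluminium jaw block, 56 x 30 x 44 mm, origin at its centre; it slides along the clamp's +y, geared to the knob. Carries on its +y side an orange pad on a soft spring, 0.5 N/mm, that goes solid when 12 mm are pressed in; stiff disc springs behind it, 8 N/mm, give a little after that.
- dock: Fixed dock that holds the steel flow cell (50 x 34 x 36 mm) facing the pad; origin on the bench, 148 mm to the clamp's +y from the clamp's origin. Cells sit up to 8 mm deeper or shallower in it.
- vial_center (a point): Bystander: small vial with blue cap, 28 mm across, 75 mm tall, origin at its centre, standing by the clamp.
- screwdriver: Bystander: blue screwdriver, 170 mm long, lying by the clamp.
- spare_cell: Bystander: spare steel cell block, 50 x 34 x 36 mm, origin under its centre.
- beaker: Bystander: glass beaker, 64 mm across, 80 mm tall, origin under its centre.
- solvent: Bystander: amber bottle, 70 mm across, 160 mm tall, origin under its centre.
- eraser: Bystander: pink eraser, 60 x 30 x 20 mm, origin under its centre.
- tiprack: Bystander: clear plastic rack, 120 x 85 x 50 mm, origin under its centre.

How it is judged:
By the outcome, as a careful person would: the job done as asked, in the order asked, and still so for the second after the job is handed in, with the robot touching nothing.
It also fails if it takes over 64 s, if anything falls off the work surface, if the arm or the gripper's body presses on something with over 40 N, if the wrist force passes 120 N, or if a joint passes its speed limit or range.

### The arm

A 6-joint arm with a two-finger parallel gripper is mounted at the origin on the work surface. World frame = base frame: x ahead of the robot, y to its left, z up, the work surface at z = 0. Lengths are in m, angles in rad, forces in N, time in s.
With the tool pointing down it reaches from about 0.35 to 0.975 m from the base axis. Payload 4.9 kg.
Tool frame: the origin (TCP) lies on the centre line of the jaws, within the pads' length; the fingertips stand 17 mm ahead of it and the grasp point (between the pads) lies 2 mm behind it; z points along the fingers, y is the direction in which the jaws open and shut (so a half turn about z gives the same grasp; the last joint's range is limited). The gripper opens to 85 mm and grips with 20 to 120 N. Pads are 22 mm wide; open, the fingers measure 114 mm over their backs; the gripper's body (76 mm by 85 mm) begins 54 mm behind the grasp point. The pads swing forward as they close: fully open they stand 13 mm farther back than shut.
Start: joints at [1.144, 0.053, 1.613, -0, 1.476, -0.119], TCP at [0.189, 0.596, 0.248] pointing down, gripper open.
Joint ranges: [-3.01, 3.01], [-1.01, 2.22], [0.06, 2.58], [-1.02, 4.17], [0.09, 2.62], [-3.14, 3.14]. Speed limits (rad/s): [2.57, 2.57, 3.14, 3.14, 3.14, 3.14].

### API

Orientations are given as a 3x3 rotation matrix whose columns are the frame's x, y, z axes.
In Python, from bench import get_state, camera, sign_off gives the robot as it stands.
- The arm moves only by the tool move_arm, never from a script. Its arguments are lists of equal length, an entry for each row: "linear": the shift along the world's x, y, z in m, a list of three; "spin": the turn about the world's z in rad; "jaw": the opening, from -1 (shut) to 1 (fully open), so that 0 is half open. A call has 1 to 20 rows; each row shifts and turns the commanded pose from where the row before left it; what a row does not reach is not made up. A row lasts 1/8 s, in which the tool goes at most 62.5 mm and 10.7 degrees, less where a joint would pass 70% of its speed; a pose out of reach is approached as far as the arm can. A call is refused whole if a number of a shift passes 0.0625 or a number of a turn 0.188, either way. A call with a gripper value outside its range is refused whole. The fingers move at their own pace and stop on an object; the grip force is fixed at half the most. Time passes only in rows, so rows that do not move let the fingers close. It gives the time, the measured TCP pose, the force and the opening at its end, in the units of the state.
- get_state(): the state, without advancing time (a new reading comes with each control period).
- camera(name): name is "scene" or "top" or "wrist"; returns a dict with "img" (420x560x3 uint8, red, green, blue), "camera_matrix" (3x3 intrinsics, pixels), "origin" and "attitude" of the camera in the world. Camera axes: x right, y up, looking along -z (the intrinsics and any distortion apply to the point x, -y, -z); pixel columns grow to the right and rows downward; lengths in m; the calibration is good to about 2 mm. A picture is of the moment at which its call begins. There is no depth.
- sign_off(): hands the job in, once; it reports no verdict.
The state is a dict: "time": time; "qpos": joint angles; "joint_velocities": joint speeds; "joint_torque": joint torques, N m; "tcp_pos": TCP position; "tool_rot": TCP orientation; "ft_force": force on the tool from outside, world axes, zero at the start; "ft_torque": the same for the moment, N m; "grip_width": finger opening in m.
Only numpy, scipy, OpenCV 4.12 (cv2) and the standard library are available. Lean on these libraries where they do the work, as an engineer would, in place of code of your own. Each camera call takes 0.05 s, during which the arm holds its last target.

## Working session

There is one attempt and no reset: what is moved stays moved. The work goes in short steps, Python scripts to look and compute and a tool call to move; the robot and the scene stay as the last step left them, time stands still between calls to the robot, and variables do not carry over. Pictures are saved under pics/ and viewed, and the job is handed in when it is done.

Besides the shell and the picture viewer there is one more tool, called after "Call:" as a command line: name --pt "numbers of a row" for each row, then --argument value for the rest. move_arm: Moves the arm, as the interface text tells. Its arguments: {"type":"object","properties":{"linear":{"type":"array","items":{"type":"array","items":{"type":"number"}}},"spin":{"type":"array","items":{"type":"number"}},"jaw":{"type":"array","items":{"type":"number"}}},"required":["linear","spin","jaw"]}

```bash
mkdir -p pics; ls; cat > h.py <<'E'
from bench import get_state, camera, sign_off
import numpy as np, cv2, json
def shot(n,f):
    c=camera(n); cv2.imwrite('pics/'+f+'.png',c['img'][:,:,::-1]); np.savez('pics/'+f,**{k:c[k] for k in c}); return c
E
python3 - <<'E'
from h import *
for n in['scene','top','wrist']:
    c=shot(n,n+'0'); print(n,{k:(v if k!='img' else 0) for k,v in c.items()})
print(get_state())
E
```

```text
pics
scene {'img': 0, 'camera_matrix': array([[455.63953401,   0.        , 280.59501512],
       [  0.        , 455.63953401, 210.53417997],
       [  0.        ,   0.        ,   1.        ]]), 'origin': array([ 1.3240202 , -0.58066577,  1.04928062]), 'attitude': array([[ 0.62350183, -0.5431707 ,  0.56232647],
       [ 0.78168651,  0.44648758, -0.4354481 ],
       [-0.01454914,  0.7110657 ,  0.70297503]])}
top {'img': 0, 'camera_matrix': array([[441.86419093,   0.        , 274.91936124],
       [  0.        , 441.86419093, 218.79314598],
       [  0.        ,   0.        ,   1.        ]]), 'origin': array([ 0.39357022, -0.01589083,  1.25648461]), 'attitude': array([[ 0.01244622,  0.9870542 , -0.15990339],
       [-0.9998554 ,  0.01413837,  0.00944894],
       [ 0.01158739,  0.15976266,  0.98708744]])}
wrist {'img': 0, 'camera_matrix': array([[334.65769779,   0.        , 280.92916391],
       [  0.        , 334.65769779, 212.7089473 ],
       [  0.        ,   0.        ,   1.        ]]), 'origin': array([0.11140824, 0.61993566, 0.37412744]), 'attitude': array([[ 0.30385703, -0.9035606
[... 233 characters left out ...]
00, -1.18984987e-01]), 'joint_velocities': array([ 1.73504624e-03, -6.23023913e-04, -3.86602043e-03,  3.52083461e-04,
       -1.30893505e-03,  6.31016761e-05]), 'joint_torque': array([ 4.72540596e-04, -3.94234014e+01, -3.70726311e+01, -1.24553676e-04,
        4.53739747e-03, -2.19303189e-05]), 'tcp_pos': array([0.18916795, 0.59520477, 0.24732143]), 'tool_rot': array([[-9.52993699e-01,  3.02989372e-01, -6.71396577e-04],
       [ 3.02990054e-01,  9.52992582e-01, -1.47143236e-03],
       [ 1.94007590e-04, -1.60569225e-03, -9.99998692e-01]]), 'ft_force': array([-0.38740019, -0.69650282,  0.17876886]), 'ft_torque': array([-0.00717136, -0.00388413,  0.00194895]), 'grip_width': 0.08567254879092981}
```

View pics/scene0.png

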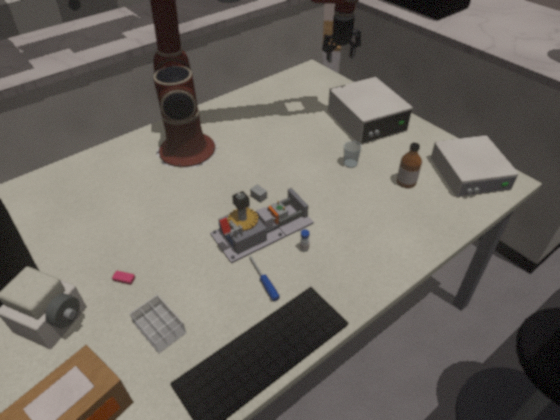

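View pics/top0.png

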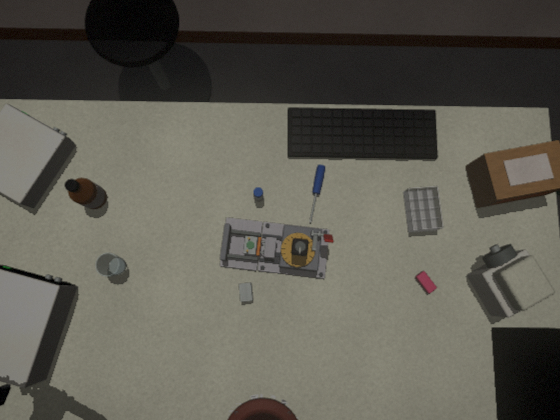

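View pics/wrist0.png

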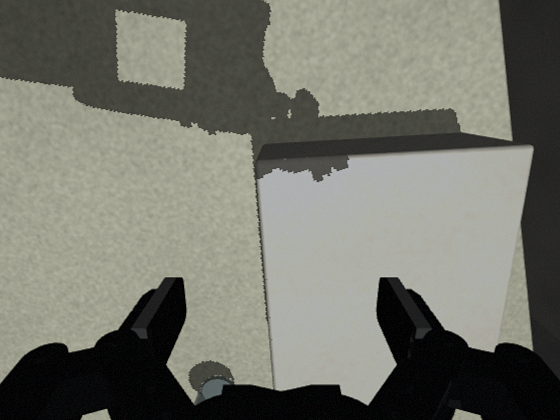

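The scene and top views show the clamp near top px (298,250), jaw to the left (world +y) and red handle at (328,238). The vial is at (258,193), the screwdriver at (316,190) and the spare cell at (245,292).

```bash
python3 - <<'E'
import cv2
a=cv2.imread('pics/top0.png')[205:290,210:345]; cv2.imwrite('pics/top0c.png',cv2.resize(a,None,fx=5.9,fy=5.9,interpolation=cv2.INTER_CUBIC))
a=cv2.imread('pics/scene0.png')[180:265,205:325]; cv2.imwrite('pics/scene0c.png',cv2.resize(a,None,fx=6.5,fy=6.5,interpolation=cv2.INTER_CUBIC))
E
```

```text
(no output)
```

View pics/top0c.png

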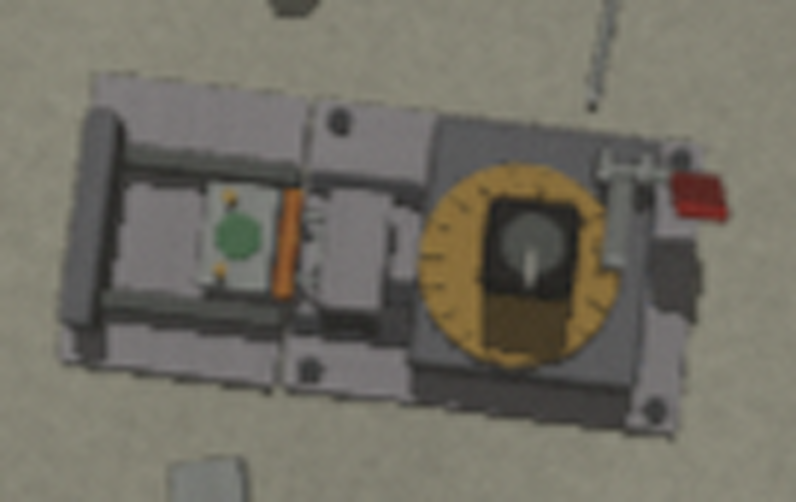

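View pics/scene0c.png

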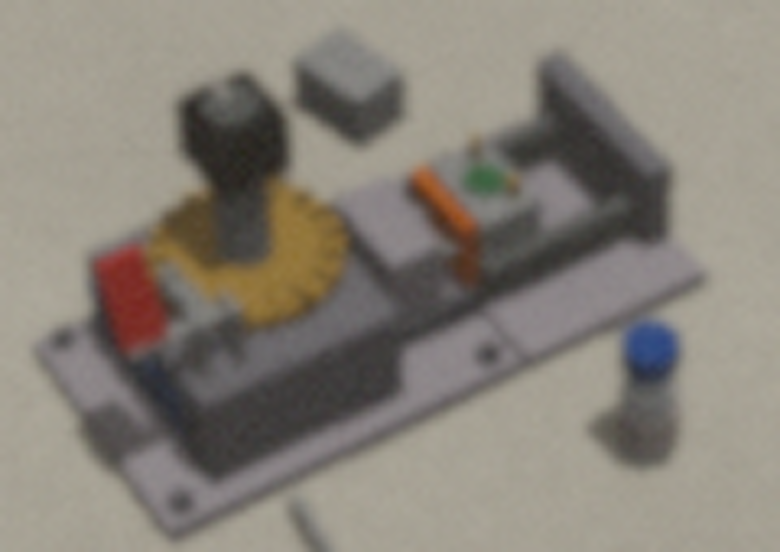

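```bash
cat >> h.py <<'E'
def ray(f,u,v):
    c=np.load('pics/'+f+'.npz'); K=c['camera_matrix']; d=np.array([(u-K[0,2])/K[0,0],-(v-K[1,2])/K[1,1],-1]); d=c['attitude']@d
    return c['origin'],d/np.linalg.norm(d)
def tri(*obs):
    A=0;b=0
    for o in obs:
        p,d=ray(*o); M=np.eye(3)-np.outer(d,d); A=A+M;b=b+M@p
    x=np.linalg.solve(A,b); return x,[np.linalg.norm((np.eye(3)-np.outer(ray(*o)[1],ray(*o)[1]))@(x-ray(*o)[0])) for o in obs]
def atz(o,z):
    p,d=ray(*o); return p+d*(z-p[2])/d[2]
def proj(f,X):
    c=np.load('pics/'+f+'.npz'); K=c['camera_matrix']; p=c['attitude'].T@(np.asarray(X)-c['origin']); return K[0,0]*p[0]/-p[2]+K[0,2], K[1,1]*p[1]/p[2]+K[1,2]
E
python3 - <<'E'
from h import *
t=lambda x,y:('top0',210+x/5.9,205+y/5.9)
s=lambda x,y:('scene0',205+x/6.5,180+y/6.5)
print('knobtop',tri(t(533,247),s(228,105)))
print('handle tip',tri(t(714,197),s(118,270)))
P=[atz(t(*p),.008) for p in[(95,72),(705,145),(672,437),(62,362)]];print(P)
for i,j in((1,0),(2,3)):
    d=P[j]-P[i];print(np.linalg.norm(d),np.arctan2(-d[0],d[1]))
E
```

```text
knobtop (array([ 0.50089272, -0.0891082 ,  0.16923179]), [np.float64(0.0009649097058386534), np.float64(0.0009649097058385893)])
handle tip (array([ 0.52702462, -0.16865585,  0.13853452]), [np.float64(0.0017751856302066285), np.float64(0.0017751856302065281)])
[array([0.59842477, 0.11184924, 0.008     ]), array([ 0.56686305, -0.18404583,  0.008     ]), array([ 0.42657791, -0.16731498,  0.008     ]), array([0.45827553, 0.12333253, 0.008     ])]
0.29757357882981816 -0.1062634482089126
0.2923708473588825 -0.10862930480995238
```

Call:
move_arm --pt "0.022 -0.048 0.004" --pt "0.022 -0.048 0.004" --pt "0.022 -0.048 0.004" --pt "0.022 -0.048 0.004" --pt "0.022 -0.048 0.004" --pt "0.022 -0.048 0.004" --pt "0.022 -0.048 0.004" --pt "0.022 -0.048 0.004" --pt "0.022 -0.048 0.004" --pt "0.022 -0.048 0.004" --pt "0.022 -0.048 0.004" --pt "0.022 -0.048 0.004" --pt "0.022 -0.048 0.004" --pt "0.022 -0.048 0.004" --pt "0 0 0" --pt "0 0 0" --spin '[0.02,0.02,0.02,0.02,0.02,0.02,0.02,0.02,0.02,0.02,0,0,0,0,0,0]' --jaw '[1,1,1,1,1,1,1,1,1,1,1,1,1,1,1,1]'

```text
time: 2.15
tcp_pos: [0.497, -0.0762, 0.3038]
tool_rot: [[-0.994, 0.108, -0.001], [0.108, 0.994, 0.001], [0.001, 0.001, -1.0]]
ft_force: [0.3, -0.2, 1.1]
grip_width: 0.0856
```

```bash
python3 - <<'E'
from h import *
shot('wrist','w1')
s=get_state();print(s['tcp_pos'],s['qpos'],s['ft_torque'],s['ft_force'],np.arctan2(*s['tool_rot'][[1,0],1]))
E
```

```text
[ 0.49695984 -0.07564764  0.30390717] [-2.99399264e-01 -2.71772301e-01  1.82070348e+00  3.58454834e-04
  1.59349998e+00 -1.76311802e+00] [-0.01885662  0.01955936  0.0245041 ] [-0.37012756  0.41521494  0.1969938 ] 1.4637265461647766
```

View pics/w1.png

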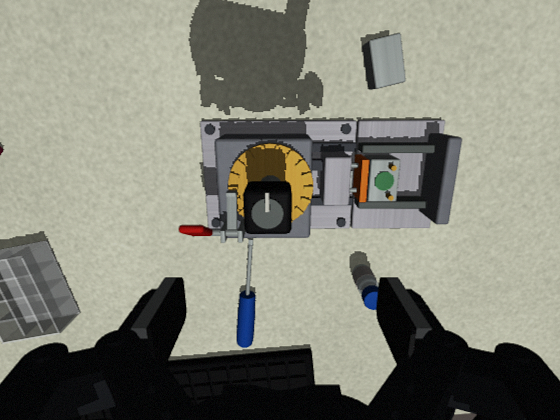

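```bash
python3 - <<'E'
from h import *
a=cv2.imread('pics/w1.png')[110:250,170:400]; cv2.imwrite('pics/w1c.png',cv2.resize(a,None,fx=3.4,fy=3.4,interpolation=cv2.INTER_CUBIC))
E
```

```text
(no output)
```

View pics/w1c.png

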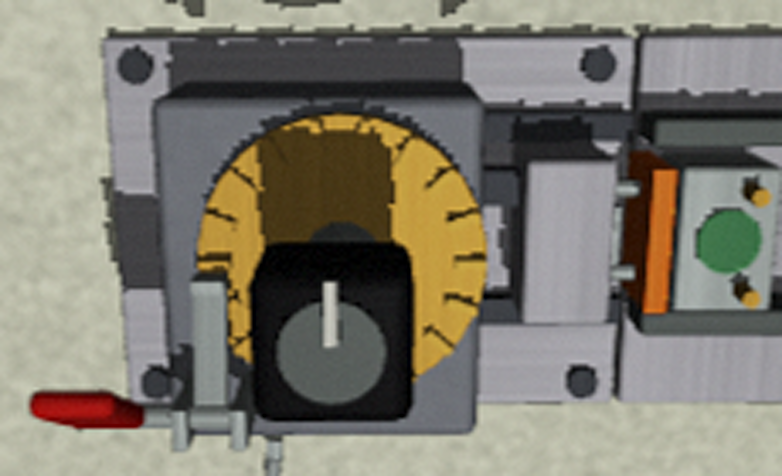

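```bash
python3 - <<'E'
from h import *
w=lambda x,y:('w1',170+x/3.4,110+y/3.4)
t=lambda x,y:('top0',210+x/5.9,205+y/5.9)
s=lambda x,y:('scene0',205+x/6.5,180+y/6.5)
print(atz(w(331,352),.170),tri(w(331,352),t(533,245)),tri(w(331,352),t(533,245),s(228,105)))
for a,b in(((110,40),(630,40)),):
    d=atz(w(*b),.008)-atz(w(*a),.008);print(np.arctan2(-d[0],d[1]))
d=atz(w(330,283),.17)-atz(w(330,345),.17);print('pointer',d,np.arctan2(d[1],d[0]))
d=atz(w(412,405),.17)-atz(w(252,405),.17);print('flat',d,np.arctan2(-d[0],d[1]))
a=-.107;R=np.array([[np.cos(a),-np.sin(a),0],[np.sin(a),np.cos(a),0],[0,0,1]])
o=np.array([*atz(w(331,352),.170)[:2],0])
for th in(-.47,.47):
  X=o+R@np.array([.045+.046*np.sin(th),-.073,.098+.046*np.cos(th)]);u,v=proj('w1',X);print(X,(u-170)*3.4,(v-110)*3.4, proj('scene0',X))
X=o+R@np.array([.045,-.073,.098]);u,v=proj('w1',X);print((u-170)*3.4,(v-110)*3.4)
E
```

```text
[ 0.50208061 -0.08832165  0.17      ] (array([ 0.50081845, -0.08882306,  0.17375437]), [np.float64(0.0007986706703429329), np.float64(0.0007986706703429683)]) (array([ 0.50174723, -0.08894997,  0.16993845]), [np.float64(0.0007139530613023679), np.float64(0.0011010002537817736), np.float64(0.00040028627908951086)])
-0.10902662544828143
pointer [-0.01536371  0.00188651  0.        ] 3.019414277467956
flat [0.0042731  0.03908038 0.        ] -0.10890865330966719
[ 0.51831353 -0.16348512  0.13901214] 70.7703615836051 399.89116967676966 (np.float64(222.32346648737138), np.float64(218.88410185524577))
[ 0.55974078 -0.16793483  0.13901214] 83.49328407861917 535.9631745633496 (np.float64(229.29799621733045), np.float64(227.98352964681234))
109.91020493450483 414.95774851488255
```

Call:
move_arm --pt "0.002 -0.006 -0.02" --pt "0.003 -0.0065 -0.03" --pt "0 0 -0.03" --pt "0 0 -0.03" --pt "0 0 -0.025" --pt "0 0 -0.015" --pt "0 0 0" --pt "0 0 0" --spin '[0,0,0,0,0,0,0,0]' --jaw '[1,1,1,1,1,1,1,1]'

```text
time: 3.2
tcp_pos: [0.5029, -0.0889, 0.1553]
tool_rot: [[-0.994, 0.107, 0.002], [0.107, 0.994, -0.001], [-0.002, -0.0, -1.0]]
ft_force: [0.3, 0.2, 0.5]
grip_width: 0.085
```

```bash
cat >> h.py <<'E'
def st():
    s=get_state();print('t%.2f'%s['time'],'tcp',s['tcp_pos'].round(4),'yaw %.4f'%np.arctan2(*s['tool_rot'][[1,0],1]),'F',s['ft_force'].round(2),'T',s['ft_torque'].round(3),'w %.4f'%s['grip_width'],'q6 %.3f'%s['qpos'][5]);return s
E
python3 - <<'E'
from h import *
st();shot('wrist','w2');shot('scene','s2')
a=cv2.imread('pics/s2.png')[150:265,205:325]; b=cv2.imread('pics/w2.png')
a=cv2.resize(a,None,fx=3.65,fy=3.65,interpolation=cv2.INTER_CUBIC)
b=cv2.resize(b,(350,262)); c=np.zeros((420,790,3),np.uint8);c[:a.shape[0],:a.shape[1]]=a;c[:262,440:]=b;cv2.imwrite('pics/c2.png',c)
E
```

```text
t3.20 tcp [ 0.5029 -0.0889  0.1553] yaw 1.4634 F [0.3  0.22 0.55] T [-0.046 -0.004  0.027] w 0.0850 q6 -1.784
```

View pics/c2.png

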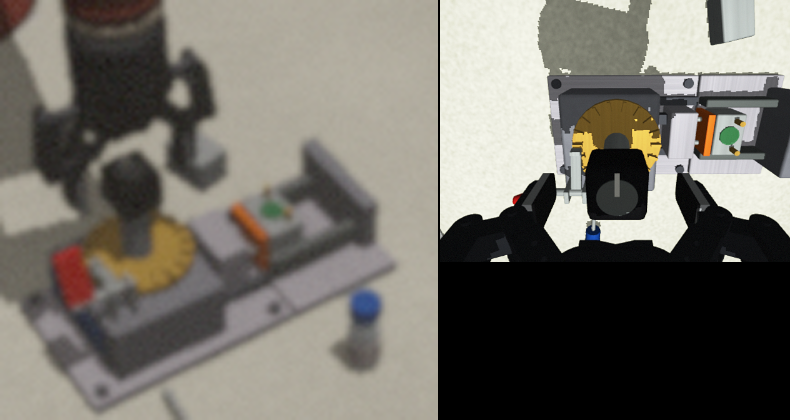

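The picture shows the fingers straddling the knob, centred and clear of the pawl. I'll close on it next.

Call:
move_arm --pt "0 0 0" --pt "0 0 0" --pt "0 0 0" --pt "0 0 0" --pt "0 0 0" --pt "0 0 0" --spin '[0,0,0,0,0,0]' --jaw '[0.3,-0.1,-1,-1,-1,-1]'

```text
time: 4.05
tcp_pos: [0.5026, -0.0882, 0.1549]
tool_rot: [[-0.994, 0.107, 0.001], [0.107, 0.994, 0.001], [-0.0, 0.001, -1.0]]
ft_force: [-1.0, 5.1, 4.3]
grip_width: 0.0391
```

```bash
python3 -c "
from h import *
st()"
```

```text
t4.05 tcp [ 0.5026 -0.0882  0.1549] yaw 1.4632 F [-0.98  5.06  4.26] T [ 0.552  0.201 -0.036] w 0.0391 q6 -1.784
```

Call:
move_arm --pt "0 0 0" --pt "0 0 0" --pt "0 0 0" --pt "0 0 0" --spin '[-0.05,-0.05,-0.05,-0.05]' --jaw '[-1,-1,-1,-1]'

```text
time: 4.55
tcp_pos: [0.5025, -0.0885, 0.1549]
tool_rot: [[-0.953, 0.304, 0.0], [0.304, 0.953, 0.001], [-0.0, 0.001, -1.0]]
ft_force: [-1.3, 3.5, 5.2]
grip_width: 0.0391
```

```bash
python3 -c "
from h import *
st()"
```

```text
t4.55 tcp [ 0.5025 -0.0885  0.1549] yaw 1.2621 F [-1.35  3.51  5.21] T [0.475 0.269 0.143] w 0.0391 q6 -1.583
```

Call:
move_arm --pt "0 0 0" --pt "0 0 0" --pt "0 0 0" --pt "0 0 0" --spin '[-0.05,-0.05,-0.05,-0.05]' --jaw '[-1,-1,-1,-1]'

```text
time: 5.05
tcp_pos: [0.5024, -0.0887, 0.1549]
tool_rot: [[-0.873, 0.487, 0.0], [0.487, 0.873, 0.0], [0.0, 0.0, -1.0]]
ft_force: [-1.8, 2.8, 4.0]
grip_width: 0.0391
```

```bash
python3 -c "
from h import *
st();shot('wrist','w3')"
```

```text
t5.05 tcp [ 0.5024 -0.0887  0.1549] yaw 1.0620 F [-1.83  2.81  3.96] T [0.364 0.32  0.13 ] w 0.0391 q6 -1.383
```

View pics/w3.png

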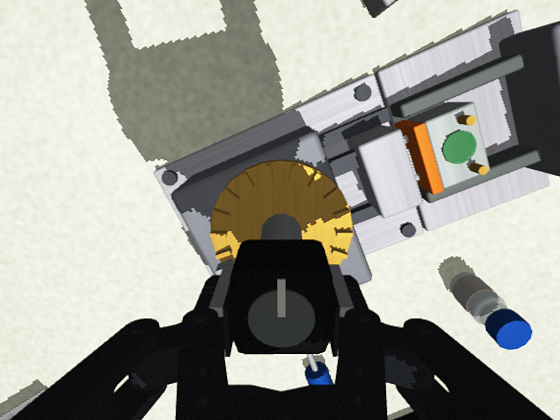

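The knob turns with the gripper (pointer at px (282,297) still square to the fingers). Torque is 0.13–0.14, so it's still in the free range.

Call:
move_arm --pt "0 0 0" --pt "0 0 0" --pt "0 0 0" --pt "0 0 0" --spin '[-0.05,-0.05,-0.05,-0.05]' --jaw '[-1,-1,-1,-1]'

```text
time: 5.6
tcp_pos: [0.5023, -0.0889, 0.1549]
tool_rot: [[-0.76, 0.65, -0.0], [0.65, 0.76, -0.0], [0.0, -0.0, -1.0]]
ft_force: [-3.8, 3.3, 5.1]
grip_width: 0.0392
```

```bash
python3 -c "
from h import *
st()"
```

```text
t5.60 tcp [ 0.5023 -0.0889  0.1549] yaw 0.8627 F [-3.77  3.34  5.08] T [0.329 0.424 0.209] w 0.0392 q6 -1.184
```

Call:
move_arm --pt "0 0 0" --pt "0 0 0" --pt "0 0 0" --pt "0 0 0" --spin '[-0.05,-0.05,-0.05,-0.03]' --jaw '[-1,-1,-1,-1]'

```text
time: 6.1
tcp_pos: [0.5021, -0.0891, 0.1549]
tool_rot: [[-0.631, 0.776, -0.001], [0.776, 0.631, -0.0], [0.0, -0.001, -1.0]]
ft_force: [-3.3, 2.3, 5.7]
grip_width: 0.0394
```

```bash
python3 -c "
from h import *
st()"
```

```text
t6.10 tcp [ 0.5021 -0.0891  0.1549] yaw 0.6832 F [-3.26  2.25  5.68] T [0.3   0.494 0.154] w 0.0394 q6 -1.004
```

Call:
move_arm --pt "0 0 0" --pt "0 0 0" --spin '[-0.03,-0.03]' --jaw '[-1,-1]'

```text
time: 6.35
tcp_pos: [0.5021, -0.0891, 0.1549]
tool_rot: [[-0.584, 0.812, -0.001], [0.812, 0.584, -0.001], [0.0, -0.001, -1.0]]
ft_force: [-5.0, 1.3, 5.3]
grip_width: 0.0392
```

```bash
python3 -c "
from h import *
st();shot('wrist','w4')"
```

```text
t6.35 tcp [ 0.5021 -0.0891  0.1549] yaw 0.6233 F [-5.    1.29  5.35] T [0.261 0.501 0.188] w 0.0392 q6 -0.944
```

View pics/w4.png

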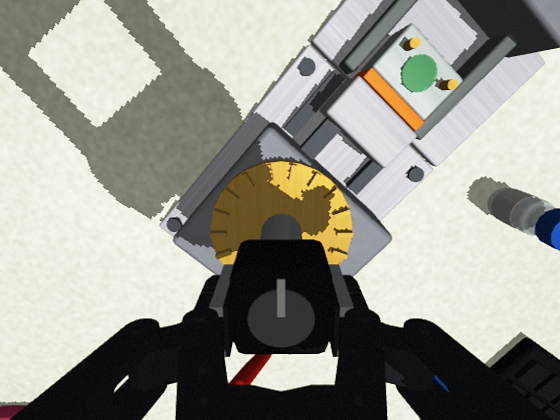

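The pad gap (orange strip, px (392,97)) is nearly closed, so it's almost solid. I'll take small steps and read the torque after each.

Call:
move_arm --pt "0 0 0" --pt "0 0 0" --spin '[-0.02,-0.02]' --jaw '[-1,-1]'

```text
time: 6.65
tcp_pos: [0.502, -0.0891, 0.1549]
tool_rot: [[-0.551, 0.834, -0.001], [0.834, 0.551, -0.001], [0.0, -0.001, -1.0]]
ft_force: [-4.1, 1.3, 6.1]
grip_width: 0.0394
```

```bash
python3 -c "
from h import *
st()"
```

```text
t6.65 tcp [ 0.502  -0.0891  0.1549] yaw 0.5837 F [-4.1   1.28  6.08] T [0.265 0.572 0.203] w 0.0394 q6 -0.905
```

Call:
move_arm --pt "0 0 0" --pt "0 0 0" --spin '[-0.02,-0.02]' --jaw '[-1,-1]'

```text
time: 6.9
tcp_pos: [0.502, -0.0892, 0.1549]
tool_rot: [[-0.517, 0.856, -0.001], [0.856, 0.517, -0.001], [-0.0, -0.001, -1.0]]
ft_force: [-5.5, 2.1, 5.3]
grip_width: 0.0389
```

```bash
python3 -c "
from h import *
st()"
```

```text
t6.90 tcp [ 0.502  -0.0892  0.1549] yaw 0.5436 F [-5.49  2.07  5.26] T [0.277 0.55  0.199] w 0.0389 q6 -0.865
```

Call:
move_arm --pt "0 0 0" --pt "0 0 0" --spin '[-0.02,-0.02]' --jaw '[-1,-1]'

```text
time: 7.15
tcp_pos: [0.502, -0.0892, 0.1549]
tool_rot: [[-0.483, 0.876, -0.001], [0.876, 0.483, -0.001], [-0.0, -0.002, -1.0]]
ft_force: [-5.5, 1.1, 5.8]
grip_width: 0.0393
```

```bash
python3 -c "
from h import *
st();shot('wrist','w5')
a=cv2.imread('pics/w5.png')[0:180,280:520]; cv2.imwrite('pics/w5c.png',cv2.resize(a,None,fx=3.3,fy=3.3,interpolation=cv2.INTER_CUBIC))"
```

```text
t7.15 tcp [ 0.502  -0.0892  0.1549] yaw 0.5038 F [-5.48  1.13  5.75] T [0.197 0.56  0.272] w 0.0393 q6 -0.825
```

View pics/w5c.png

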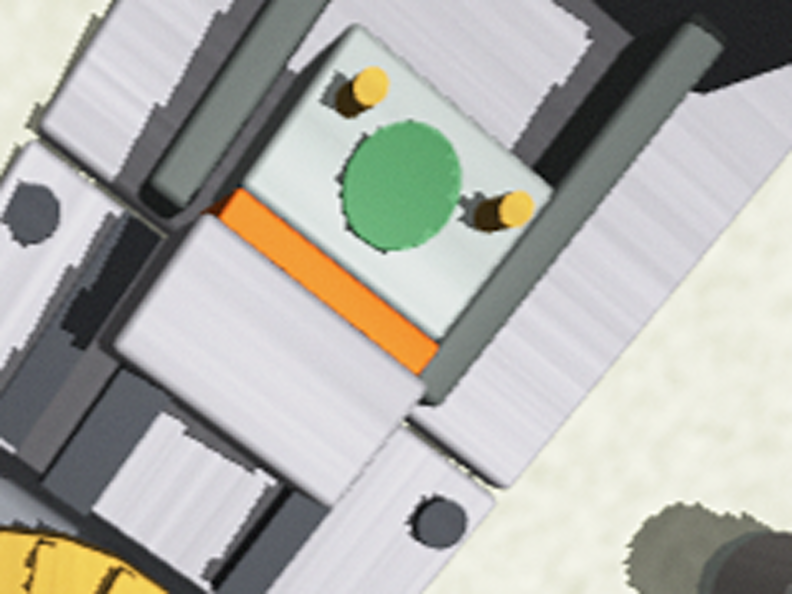

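Call:
move_arm --pt "0 0 0" --pt "0 0 0" --spin '[-0.02,-0.01]' --jaw '[-1,-1]'

```text
time: 7.45
tcp_pos: [0.5019, -0.0892, 0.1549]
tool_rot: [[-0.457, 0.89, -0.001], [0.89, 0.457, -0.001], [-0.0, -0.002, -1.0]]
ft_force: [-4.4, 1.3, 5.5]
grip_width: 0.0392
```

```bash
python3 -c "
from h import *
st()"
```

```text
t7.45 tcp [ 0.5019 -0.0892  0.1549] yaw 0.4742 F [-4.42  1.27  5.54] T [0.221 0.543 0.397] w 0.0392 q6 -0.795
```

Call:
move_arm --pt "0 0 0" --pt "0 0 0" --spin '[-0.02,-0.01]' --jaw '[-1,-1]'

```text
time: 7.7
tcp_pos: [0.5019, -0.0892, 0.1549]
tool_rot: [[-0.43, 0.903, -0.002], [0.903, 0.43, -0.001], [-0.0, -0.002, -1.0]]
ft_force: [-5.0, 1.6, 6.6]
grip_width: 0.0393
```

```bash
python3 -c "
from h import *
st()"
```

```text
t7.70 tcp [ 0.5019 -0.0892  0.1549] yaw 0.4444 F [-5.    1.61  6.61] T [0.276 0.593 0.421] w 0.0393 q6 -0.765
```

```bash
python3 -c "
from h import *
for i in range(4): camera('wrist'); print(get_state()['ft_torque'][2])"
```

```text
0.2987058144740508
0.2567482645518145
0.26221495591139216
0.26133942301949054
```

Call:
move_arm --pt "0 0 0" --pt "0 0 0" --spin '[-0.015,-0.015]' --jaw '[-1,-1]'

```text
time: 8.15
tcp_pos: [0.5019, -0.0892, 0.1549]
tool_rot: [[-0.403, 0.915, -0.002], [0.915, 0.403, -0.001], [-0.0, -0.002, -1.0]]
ft_force: [-5.4, 1.0, 6.9]
grip_width: 0.0397
```

```bash
python3 -c "
from h import *
st()
for i in range(4): camera('wrist'); print(get_state()['ft_torque'][2])
shot('wrist','w6')
a=cv2.imread('pics/w6.png')[0:180,280:520]; cv2.imwrite('pics/w6c.png',cv2.resize(a,None,fx=3.3,fy=3.3,interpolation=cv2.INTER_CUBIC))
"
```

```text
t8.15 tcp [ 0.5019 -0.0892  0.1549] yaw 0.4145 F [-5.37  1.04  6.86] T [0.237 0.643 0.401] w 0.0397 q6 -0.735
0.35406989038051334
0.26014387077011936
0.25472260794790846
0.2738009614101162
```

View pics/w6c.png

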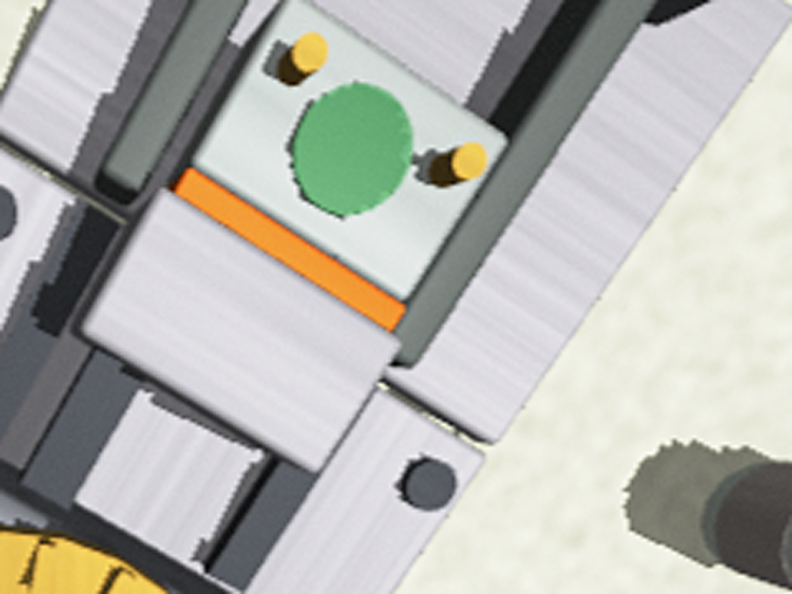

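View pics/w6.png

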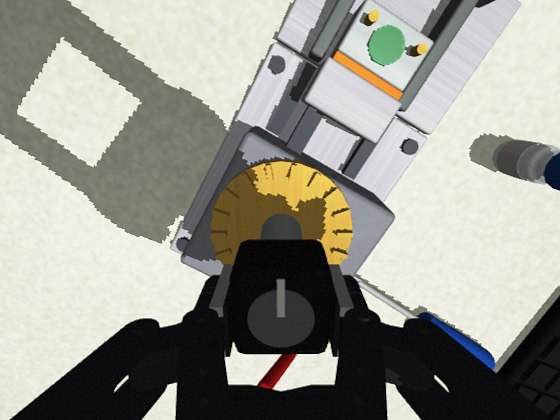

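Call:
move_arm --pt "0 0 0" --pt "0 0 0" --spin '[-0.02,-0.01]' --jaw '[-1,-1]'

```text
time: 8.65
tcp_pos: [0.5018, -0.0892, 0.1549]
tool_rot: [[-0.375, 0.927, -0.002], [0.927, 0.375, -0.001], [-0.0, -0.002, -1.0]]
ft_force: [-5.6, 0.9, 5.8]
grip_width: 0.0392
```

```bash
python3 -c "
from h import *
st()
"
```

```text
t8.65 tcp [ 0.5018 -0.0892  0.1549] yaw 0.3848 F [-5.58  0.93  5.82] T [0.25  0.587 0.482] w 0.0392 q6 -0.706
```

Call:
move_arm --pt "0 0 0" --pt "0 0 0" --spin '[-0.01,0]' --jaw '[-1,-1]'

```text
time: 8.9
tcp_pos: [0.5018, -0.0893, 0.1549]
tool_rot: [[-0.366, 0.931, -0.002], [0.931, 0.366, -0.001], [-0.0, -0.002, -1.0]]
ft_force: [-5.0, 0.1, 6.3]
grip_width: 0.039
```

```bash
python3 -c "
from h import *
st();shot('wrist','w7')
st()
"
```

```text
t8.90 tcp [ 0.5018 -0.0893  0.1549] yaw 0.3748 F [-4.98  0.13  6.31] T [0.27  0.662 0.385] w 0.0390 q6 -0.696
t8.95 tcp [ 0.5018 -0.0893  0.1549] yaw 0.3748 F [-5.71  0.54  5.86] T [0.243 0.728 0.406] w 0.0389 q6 -0.696
```

Call:
move_arm --pt "0 0 0" --pt "0 0 0" --pt "0 0 0" --pt "0 0 0" --spin '[0,0,0,0]' --jaw '[0.2,0.6,1,1]'

```text
time: 9.45
tcp_pos: [0.5024, -0.089, 0.1542]
tool_rot: [[-0.364, 0.931, -0.0], [0.931, 0.364, -0.0], [-0.0, -0.0, -1.0]]
ft_force: [0.1, -0.5, -0.1]
grip_width: 0.0853
```

```bash
python3 -c "
from h import *
st();shot('wrist','w8')
a=cv2.imread('pics/w7.png')[0:360,180:440];b=cv2.imread('pics/w8.png')[0:360,180:440]
cv2.imwrite('pics/c8.png',cv2.resize(np.hstack([a,b]),None,fx=1.5,fy=1.5))
"
```

```text
t9.45 tcp [ 0.5024 -0.089   0.1542] yaw 0.3730 F [ 0.05 -0.49 -0.14] T [-0.072  0.001 -0.019] w 0.0853 q6 -0.694
```

View pics/c8.png

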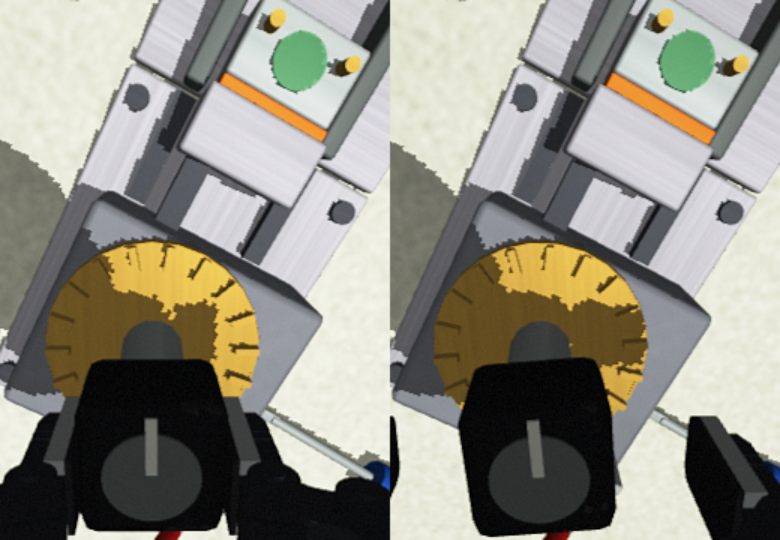

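After release the knob sprang back about 5°. I'll measure its angle, then work out the handle push.

```bash
python3 - <<'E'
from h import *
for n in('w7','w8'):
    a=cv2.imread('pics/%s.png'%n)[230:370,210:350]; cv2.imwrite('pics/%sk.png'%n,cv2.resize(a,None,fx=2.8,fy=2.8,interpolation=cv2.INTER_CUBIC))
a=np.hstack([cv2.imread('pics/w7k.png'),cv2.imread('pics/w8k.png')]);cv2.imwrite('pics/k8.png',a)
E
```

```text
(no output)
```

View pics/k8.png

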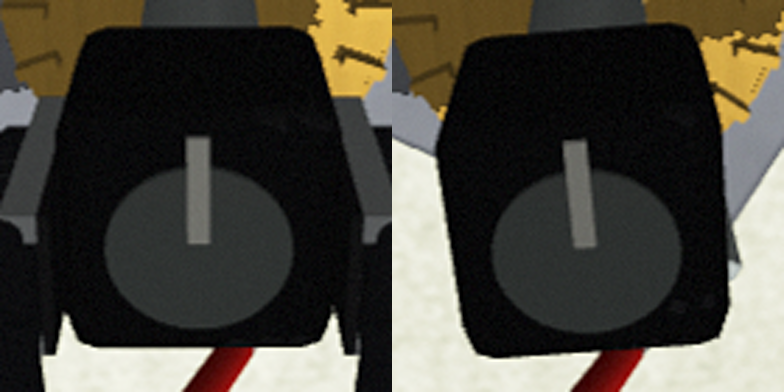

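```bash
python3 - <<'E'
from h import *
f=lambda n,x,y,z=.17:atz((n,210+(x%392 if x>392 else x)/2.8,230+y/2.8),z)
for n,p,q in(('w7',(199,136),(199,244)),('w8',(574,140),(585,248)),('w7',(90,346),(320,346)),('w8',(500,356),(712,340))):
    d=f(n,*q)-f(n,*p);print(n,np.arctan2(d[1],d[0]),d.round(4))
E
```

```text
w7 -1.1967794401998282 [ 0.0063 -0.016   0.    ]
w8 -1.1145302901679994 [ 0.0076 -0.0154  0.    ]
w7 0.37536674605928766 [ 0.0314  0.0124 -0.    ]
w8 0.46443420766172827 [0.0277 0.0139 0.    ]
```

Call:
move_arm --pt "0 0 0.02" --pt "0 0 0.03" --pt "0 0 0.03" --pt "-0.006 -0.02 0" --pt "-0.006 -0.026 0" --pt "-0.01 -0.026 0" --pt "0 0 0" --pt "0 0 0" --spin '[0,0,0,-0.12,-0.12,-0.12,-0.122,0]' --jaw '[1,1,1,0,-0.5,-1,-1,-1]'

```text
time: 10.5
tcp_pos: [0.4806, -0.1613, 0.2359]
tool_rot: [[0.108, 0.994, 0.002], [0.994, -0.108, -0.001], [-0.001, 0.002, -1.0]]
ft_force: [0.6, 0.8, 0.3]
grip_width: -0.0
```

```bash
python3 - <<'E'
from h import *
st();shot('wrist','w9');shot('scene','s9')
a=cv2.imread('pics/s9.png')[130:265,185:325]
a=cv2.resize(a,None,fx=4,fy=4,interpolation=cv2.INTER_CUBIC)
cv2.imwrite('pics/s9c.png',a)
E
```

```text
t10.50 tcp [ 0.4806 -0.1613  0.2359] yaw -0.1082 F [0.58 0.75 0.26] T [ 0.021  0.015 -0.046] w -0.0000 q6 -0.363
```

View pics/w9.png

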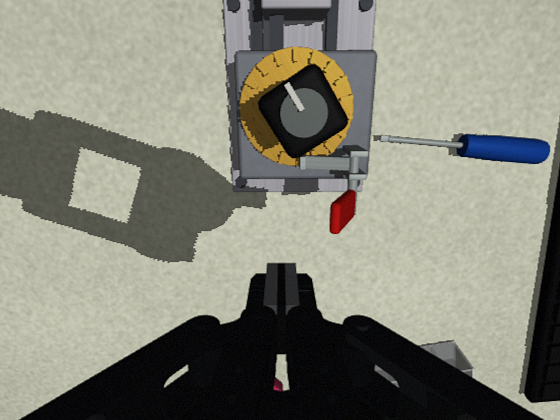

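View pics/s9c.png

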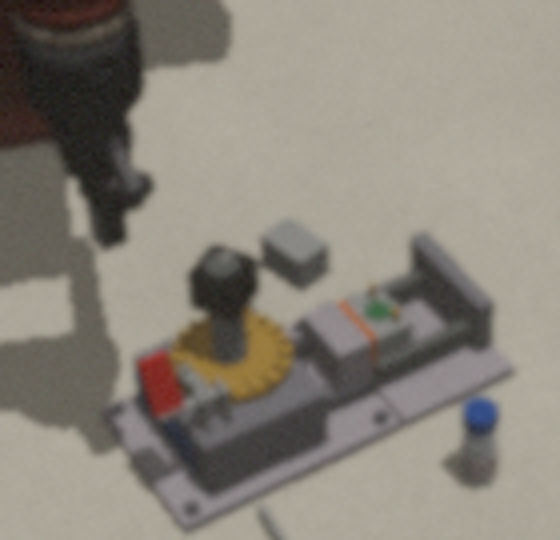

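```bash
cat >> h.py <<'E'
_a=-.108;RC=np.array([[np.cos(_a),-np.sin(_a),0],[np.sin(_a),np.cos(_a),0],[0,0,1]]);OC=np.array([.502,-.0887,0])
def cw(x,y,z): return OC+RC@np.array([x,y,z])/1000
def wc(p): return RC.T@(np.asarray(p)-OC)*1000
E
python3 - <<'E'
from h import *
im=cv2.imread('pics/w9.png')
for th in(-.47,):
  for r,c in((46,(0,255,0)),(0,(255,0,0))):
   for dy in(-12,12):
    X=cw(45+r*np.sin(th),-73+dy,98+r*np.cos(th));u,v=proj('w9',X);print(r,dy,u,v);cv2.circle(im,(int(u*1),int(v)),2,c,1)
a=im[130:250,250:400];cv2.imwrite('pics/w9o.png',cv2.resize(a,None,fx=5,fy=5,interpolation=cv2.INTER_CUBIC))
print(wc(get_state()['tcp_pos']))
E
```

```text
46 -12 332.74040805273387 234.63793503555695
46 12 334.39753885818885 202.7949487318659
0 -12 350.27967451129155 215.94965062197178
0 12 352.1920971634093 188.12682081774832
[-13.46045375 -74.04395814 235.33192919]
```

View pics/w9o.png

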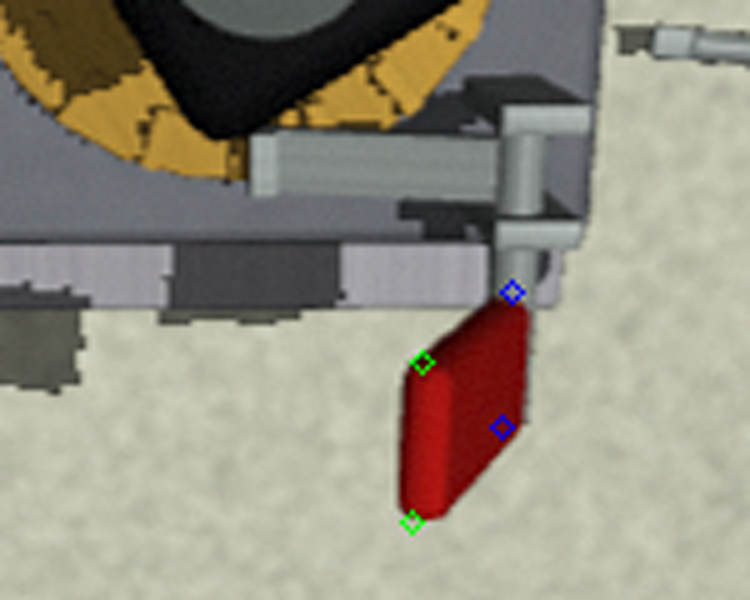

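Call:
move_arm --pt "0 0 -0.03" --pt "0 0 -0.04" --pt "0 0 -0.03" --pt "0 0 0" --pt "0.0139 -0.0015 0" --pt "0.0139 -0.0015 0" --pt "0.0139 -0.0015 0" --pt "0 0 0" --spin '[0,0,0,0,0,0,0,0]' --jaw '[-1,-1,-1,-1,-1,-1,-1,-1]'

```text
time: 11.6
tcp_pos: [0.5237, -0.1657, 0.1352]
tool_rot: [[0.108, 0.994, 0.002], [0.994, -0.108, -0.001], [-0.0, 0.002, -1.0]]
ft_force: [0.4, -0.0, -0.5]
grip_width: -0.0002
```

```bash
python3 - <<'E'
from h import *
s=st();print(wc(s['tcp_pos']));shot('wrist','w10');shot('scene','s10')
a=cv2.imread('pics/s10.png')[150:265,185:305]
a=cv2.resize(a,(420,402),interpolation=cv2.INTER_CUBIC)
b=cv2.imread('pics/w10.png')[100:400,180:460];b=cv2.resize(b,(375,402))
cv2.imwrite('pics/c10.png',np.hstack([a,b]))
E
```

```text
t11.60 tcp [ 0.5237 -0.1657  0.1352] yaw -0.1084 F [ 0.38 -0.04 -0.47] T [-0.06   0.007  0.046] w -0.0002 q6 -0.334
[ 29.88076135 -74.21200985 135.15303659]
```

View pics/c10.png

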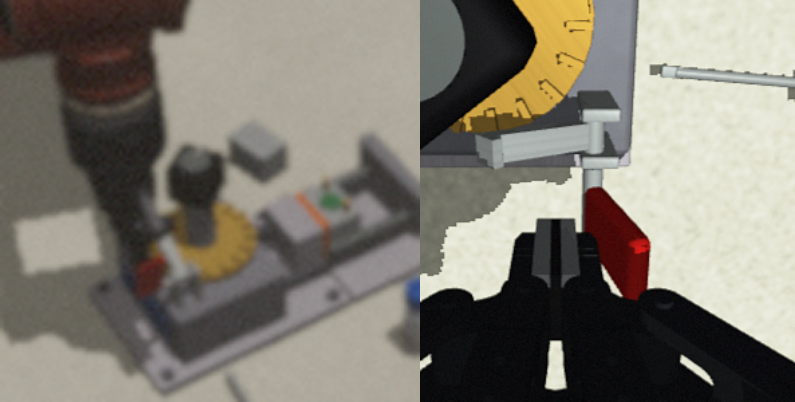

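The handle (px (620,240) in the right picture) is now about upright and the tongue is rising, so I'll push on.

Call:
move_arm --pt "0.005 -0.0005 0" --pt "0 0 0" --pt "0.003 -0.0003 0" --pt "0 0 0" --spin '[0,0,0,0]' --jaw '[-1,-1,-1,-1]'

```text
time: 12.2
tcp_pos: [0.5301, -0.1662, 0.1344]
tool_rot: [[0.109, 0.994, 0.0], [0.994, -0.109, -0.0], [-0.0, 0.0, -1.0]]
ft_force: [0.9, -0.3, 0.1]
grip_width: -0.0001
```

```bash
python3 - <<'E'
from h import *
s=st();print(wc(s['tcp_pos']));shot('wrist','w11');shot('scene','s11')
a=cv2.imread('pics/s11.png')[150:265,185:305]
a=cv2.resize(a,(420,402),interpolation=cv2.INTER_CUBIC)
b=cv2.imread('pics/w11.png')[100:400,180:460];b=cv2.resize(b,(375,402))
cv2.imwrite('pics/c11.png',np.hstack([a,b]))
E
```

```text
t12.20 tcp [ 0.5301 -0.1662  0.1344] yaw -0.1091 F [ 0.87 -0.29  0.06] T [-0.033 -0.003  0.027] w -0.0001 q6 -0.329
[ 36.34065774 -74.05611684 134.37252753]
```

View pics/c11.png

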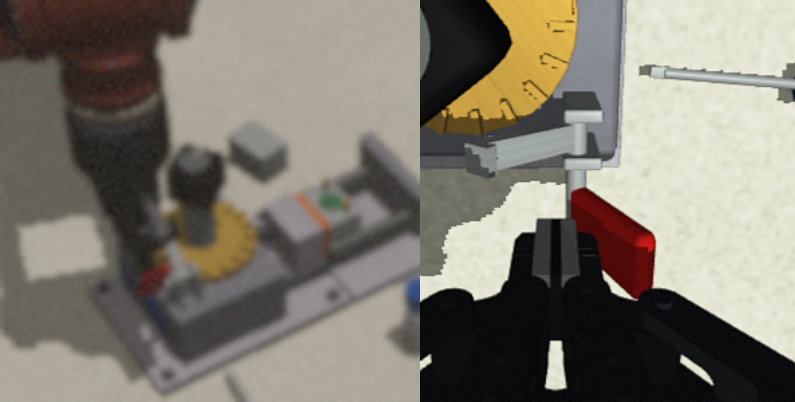

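```bash
cat >> h.py <<'E'
def hov(f):
    for ph in(-.47,-.2,0,.15,.28,.38,.47):
        print(ph,[tuple(np.round(proj(f,cw(45+46*np.sin(ph),-73+d,98+46*np.cos(ph))),0)) for d in(-12,12)],'shaft',np.round(proj(f,cw(45,-61,98))))
E
python3 - <<'E'
from h import *
hov('w11')
a=cv2.imread('pics/w11.png')[180:340,250:420];cv2.imwrite('pics/w11c.png',cv2.resize(a,None,fx=4,fy=4,interpolation=cv2.INTER_CUBIC))
E
```

```text
-0.47 [(np.float64(253.0), np.float64(325.0)), (np.float64(251.0), np.float64(276.0))] shaft [297. 237.]
-0.2 [(np.float64(280.0), np.float64(331.0)), (np.float64(280.0), np.float64(281.0))] shaft [297. 237.]
0 [(np.float64(302.0), np.float64(332.0)), (np.float64(303.0), np.float64(282.0))] shaft [297. 237.]
0.15 [(np.float64(318.0), np.float64(332.0)), (np.float64(320.0), np.float64(281.0))] shaft [297. 237.]
0.28 [(np.float64(331.0), np.float64(330.0)), (np.float64(334.0), np.float64(280.0))] shaft [297. 237.]
0.38 [(np.float64(341.0), np.float64(327.0)), (np.float64(344.0), np.float64(278.0))] shaft [297. 237.]
0.47 [(np.float64(349.0), np.float64(325.0)), (np.float64(353.0), np.float64(276.0))] shaft [297. 237.]
```

View pics/w11c.png

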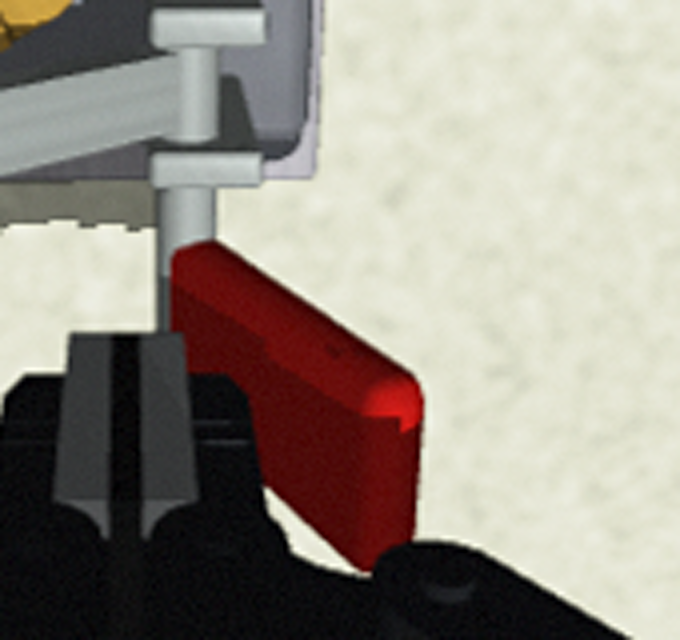

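Call:
move_arm --pt "-0.015 0.0016 0.005" --pt "0 0 0.04" --pt "0 0 0.05" --pt "-0.003 0.02 0" --pt "-0.005 0.03 0" --pt "-0.005 0.0256 0" --pt "0 0 0" --pt "0 0 0" --spin '[0,0,0,0.14,0.14,0.14,0.149,0]' --jaw '[-1,-1,-1,0,1,1,1,1]'

```text
time: 13.3
tcp_pos: [0.502, -0.0887, 0.2294]
tool_rot: [[-0.443, 0.897, 0.0], [0.897, 0.443, -0.0], [-0.0, 0.0, -1.0]]
ft_force: [-0.5, -0.6, 0.3]
grip_width: 0.0852
```

```bash
python3 - <<'E'
from h import *
s=st();print(wc(s['tcp_pos']));shot('wrist','w12');shot('scene','s12');hov('s12')
a=cv2.imread('pics/s12.png')[150:265,185:305]
a=cv2.resize(a,(420,402),interpolation=cv2.INTER_CUBIC)
b=cv2.imread('pics/w12.png')[50:350,140:420];b=cv2.resize(b,(375,402))
cv2.imwrite('pics/c12.png',np.hstack([a,b]))
E
```

```text
t13.30 tcp [ 0.502  -0.0887  0.2294] yaw 0.4587 F [-0.51 -0.65  0.31] T [ 0.053 -0.021 -0.036] w 0.0852 q6 -0.780
[-4.54109092e-02 -3.12784263e-02  2.29376291e+02]
-0.47 [(np.float64(218.0), np.float64(221.0)), (np.float64(226.0), np.float64(217.0))] shaft [231. 232.]
-0.2 [(np.float64(220.0), np.float64(222.0)), (np.float64(228.0), np.float64(219.0))] shaft [231. 232.]
0 [(np.float64(222.0), np.float64(224.0)), (np.float64(229.0), np.float64(220.0))] shaft [231. 232.]
0.15 [(np.float64(223.0), np.float64(226.0)), (np.float64(230.0), np.float64(222.0))] shaft [231. 232.]
0.28 [(np.float64(224.0), np.float64(227.0)), (np.float64(232.0), np.float64(224.0))] shaft [231. 232.]
0.38 [(np.float64(225.0), np.float64(229.0)), (np.float64(232.0), np.float64(225.0))] shaft [231. 232.]
0.47 [(np.float64(225.0), np.float64(230.0)), (np.float64(233.0), np.float64(226.0))] shaft [231. 232.]
```

View pics/c12.png

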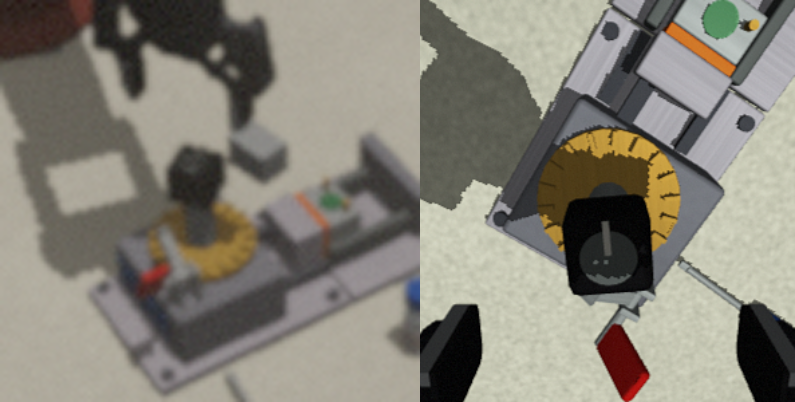

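Pawl is out: handle leans right at px (622,362) and the tongue is up beside the knob. I'll measure the knob angle again.

```bash
python3 - <<'E'
from h import *
a=cv2.imread('pics/w12.png')[180:290,230:340];cv2.imwrite('pics/w12k.png',cv2.resize(a,None,fx=5,fy=5,interpolation=cv2.INTER_CUBIC))
E
```

```text
(no output)
```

View pics/w12k.png

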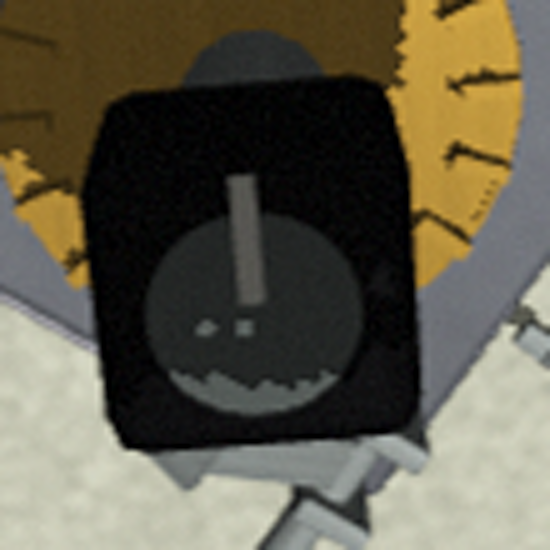

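```bash
python3 - <<'E'
from h import *
f=lambda x,y:atz(('w12',230+x/5,180+y/5),.17)
d=f(252,304)-f(242,175);print(np.arctan2(d[1],d[0])+np.pi/2)
d=f(405,430)-f(140,449);print(np.arctan2(d[1],d[0]))
d=f(125,437)-f(88,200);print(np.arctan2(d[1],d[0])+np.pi/2)
E
```

```text
0.5286217266477897
0.537593826788216
0.5725115139560523
```

Call:
move_arm --pt "0 0 -0.02" --pt "0 0 -0.03" --pt "0 0 -0.025" --pt "0 0 0" --pt "0 0 0" --pt "0 0 0" --pt "0 0 0" --pt "0 0 0" --pt "0 0 0" --spin '[0.074,0,0,0,0,0,0,0,0]' --jaw '[1,1,1,1,0.3,-0.1,-1,-1,-1]'

```text
time: 14.52
tcp_pos: [0.5023, -0.0896, 0.156]
tool_rot: [[-0.509, 0.861, 0.001], [0.861, 0.509, -0.002], [-0.002, -0.0, -1.0]]
ft_force: [-4.5, -2.2, 4.6]
grip_width: 0.0392
```

```bash
python3 - <<'E'
from h import *
st();shot('wrist','w13')
E
```

```text
t14.53 tcp [ 0.5023 -0.0896  0.156 ] yaw 0.5341 F [-4.51 -2.21  4.64] T [-0.131  0.533  0.068] w 0.0392 q6 -0.856
```

View pics/w13.png

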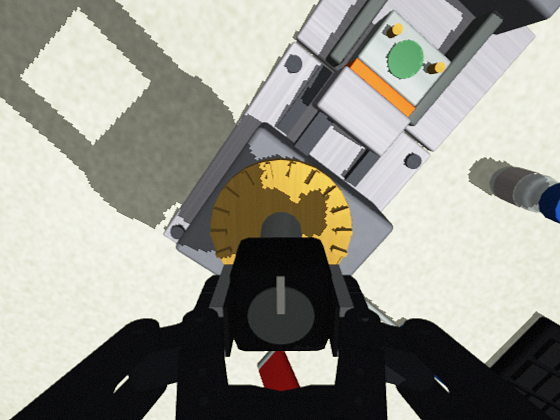

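Gripped square, with the pawl handle still out at px (280,372). Now I'll turn it back.

Call:
move_arm --pt "0 0 0" --pt "0 0 0" --pt "0 0 0" --pt "0 0 0" --pt "0 0 0" --pt "0 0 0" --pt "0 0 0" --spin '[0.05,0.05,0.05,0.05,0.05,0.01,0]' --jaw '[-1,-1,-1,-1,-1,-1,-1]'

```text
time: 15.45
tcp_pos: [0.5027, -0.0893, 0.156]
tool_rot: [[-0.713, 0.701, 0.002], [0.701, 0.713, -0.001], [-0.002, 0.001, -1.0]]
ft_force: [-3.7, -0.1, 5.5]
grip_width: 0.039
```

```bash
python3 - <<'E'
from h import *
st();shot('wrist','w14')
E
```

```text
t15.45 tcp [ 0.5027 -0.0893  0.156 ] yaw 0.7938 F [-3.66 -0.06  5.49] T [0.074 0.292 0.126] w 0.0390 q6 -1.115
```

View pics/w14.png

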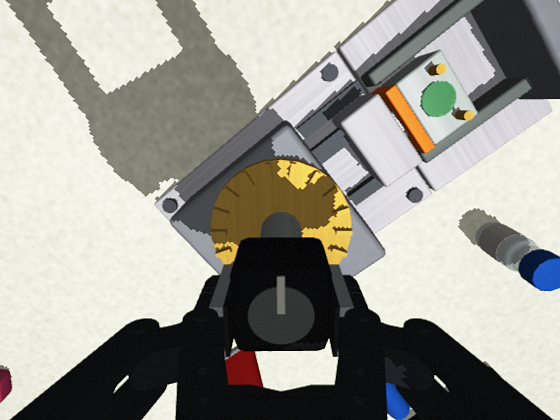

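Call:
move_arm --pt "0 0 0" --pt "0 0 0" --pt "0 0 0" --pt "0 0 0.02" --pt "0 0 0.03" --pt "0 0 0.03" --pt "0 0 0" --spin '[0,0,0,0,0,0,0]' --jaw '[0.2,0.6,1,1,1,1,1]'

```text
time: 16.38
tcp_pos: [0.504, -0.0896, 0.239]
tool_rot: [[-0.713, 0.701, 0.008], [0.701, 0.713, -0.002], [-0.007, 0.003, -1.0]]
ft_force: [-0.3, -0.3, 0.3]
grip_width: 0.0857
```

```bash
python3 - <<'E'
from h import *
s=st();shot('wrist','w15');print(cw(92,-74,0)-s['tcp_pos'])
a=cv2.imread('pics/w15.png');cv2.imwrite('pics/w15k.png',cv2.resize(a[180:290,230:340],None,fx=5,fy=5,interpolation=cv2.INTER_CUBIC))
E
```

```text
t16.38 tcp [ 0.504  -0.0896  0.239 ] yaw 0.7941 F [-0.27 -0.33  0.29] T [-0.017  0.008  0.026] w 0.0857 q6 -1.115
[ 0.08148523 -0.08260701 -0.23901437]
```

View pics/w15k.png

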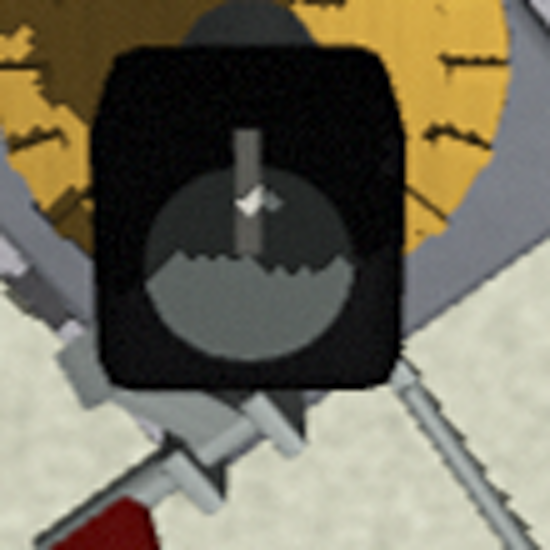

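View pics/w15.png

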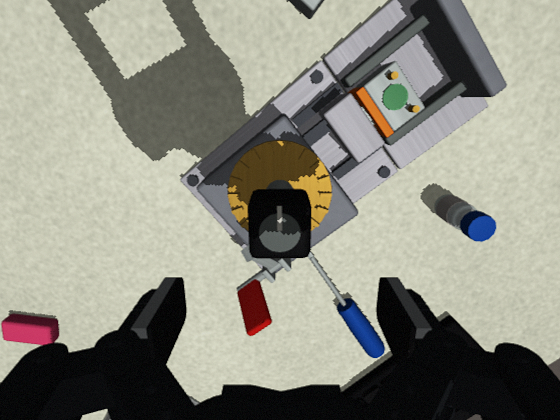

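Knob stays at about 0.67 rad and is square with the tool; the pawl is still out (red at px (254,306)). Next I go to the far side of the handle.

Call:
move_arm --pt "0.0135 -0.0138 0" --pt "0.0135 -0.0138 0" --pt "0.0135 -0.0138 0" --pt "0.0135 -0.0138 0" --pt "0.0135 -0.0138 0" --pt "0.014 -0.0136 0" --pt "0 0 0" --pt "0 0 0" --spin '[-0.15,-0.15,-0.15,-0.15,-0.15,-0.152,0,0]' --jaw '[0.5,0,-0.5,-1,-1,-1,-1,-1]'

```text
time: 17.42
tcp_pos: [0.5828, -0.1711, 0.2332]
tool_rot: [[0.106, 0.994, -0.002], [0.994, -0.106, 0.001], [0.001, -0.002, -1.0]]
ft_force: [-0.1, 0.8, 0.3]
grip_width: -0.0
```

```bash
python3 - <<'E'
from h import *
s=st();print(wc(s['tcp_pos']));shot('wrist','w16');hov('w16')
E
```

```text
t17.43 tcp [ 0.5828 -0.1711  0.2332] yaw -0.1060 F [-0.11  0.82  0.3 ] T [ 0.006 -0.034 -0.04 ] w -0.0000 q6 -0.302
[ 89.22855801 -73.16679782 233.23015569]
-0.47 [(np.float64(190.0), np.float64(238.0)), (np.float64(187.0), np.float64(206.0))] shaft [227. 191.]
-0.2 [(np.float64(205.0), np.float64(240.0)), (np.float64(203.0), np.float64(208.0))] shaft [227. 191.]
0 [(np.float64(218.0), np.float64(241.0)), (np.float64(216.0), np.float64(208.0))] shaft [227. 191.]
0.15 [(np.float64(228.0), np.float64(240.0)), (np.float64(226.0), np.float64(208.0))] shaft [227. 191.]
0.28 [(np.float64(237.0), np.float64(240.0)), (np.float64(235.0), np.float64(207.0))] shaft [227. 191.]
0.38 [(np.float64(243.0), np.float64(239.0)), (np.float64(242.0), np.float64(207.0))] shaft [227. 191.]
0.47 [(np.float64(248.0), np.float64(238.0)), (np.float64(247.0), np.float64(206.0))] shaft [227. 191.]
```

View pics/w16.png

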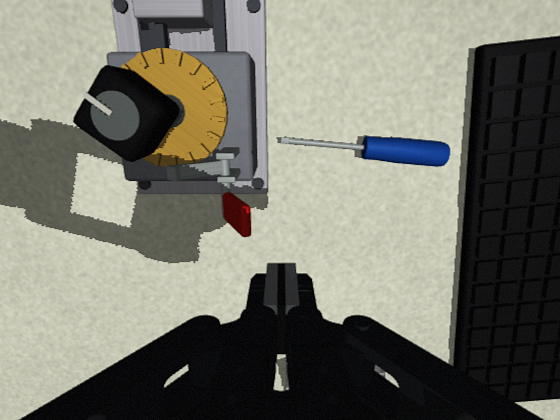

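Call:
move_arm --pt "0.003 0 -0.03" --pt "0 0 -0.04" --pt "0 0 -0.028" --pt "0 0 0" --pt "-0.0139 0.0015 0" --pt "-0.0139 0.0015 0" --pt "-0.008 0.0009 0" --pt "0 0 0" --spin '[0,0,0,0,0,0,0,0]' --jaw '[-1,-1,-1,-1,-1,-1,-1,-1]'

```text
time: 18.48
tcp_pos: [0.5503, -0.1677, 0.137]
tool_rot: [[0.108, 0.994, 0.001], [0.994, -0.108, -0.0], [-0.0, 0.001, -1.0]]
ft_force: [-0.1, 0.4, -0.2]
grip_width: -0.0002
```

```bash
python3 - <<'E'
from h import *
s=st();print(wc(s['tcp_pos']));shot('wrist','w17');hov('w17')
E
```

```text
t18.48 tcp [ 0.5503 -0.1677  0.137 ] yaw -0.1083 F [-0.14  0.36 -0.16] T [ 0.013 -0.02   0.001] w -0.0002 q6 -0.317
[ 56.53057554 -73.36450289 137.00354687]
-0.47 [(np.float64(208.0), np.float64(322.0)), (np.float64(204.0), np.float64(274.0))] shaft [259. 236.]
-0.2 [(np.float64(233.0), np.float64(328.0)), (np.float64(230.0), np.float64(279.0))] shaft [259. 236.]
0 [(np.float64(254.0), np.float64(330.0)), (np.float64(253.0), np.float64(280.0))] shaft [259. 236.]
0.15 [(np.float64(270.0), np.float64(329.0)), (np.float64(270.0), np.float64(279.0))] shaft [259. 236.]
0.28 [(np.float64(284.0), np.float64(327.0)), (np.float64(284.0), np.float64(278.0))] shaft [259. 236.]
0.38 [(np.float64(294.0), np.float64(325.0)), (np.float64(294.0), np.float64(276.0))] shaft [259. 236.]
0.47 [(np.float64(302.0), np.float64(322.0)), (np.float64(303.0), np.float64(274.0))] shaft [259. 236.]
```

View pics/w17.png

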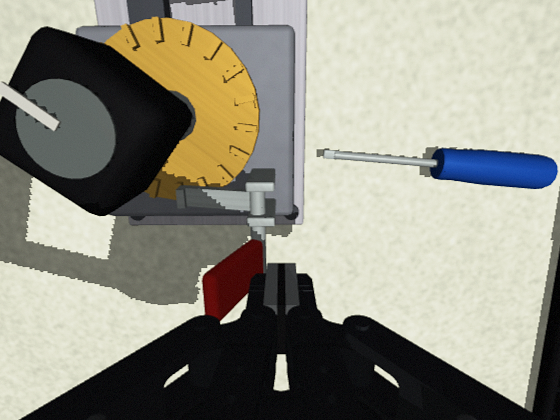

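The handle is over at px (207,277), which matches the pawl-in pose. I'll back off and check.

Call:
move_arm --pt "0.015 -0.0016 0" --pt "0.005 0 0.03" --pt "0 0 0.04" --pt "-0.02 0.01 0.03" --pt "-0.04 0.03 0.03" --pt "-0.04 0.03 0" --pt "0 0 0" --pt "0 0 0" --spin '[0,0,0,0,0,0,0,0]' --jaw '[-1,-1,-1,-1,-1,-1,-1,-1]'

```text
time: 19.52
tcp_pos: [0.4718, -0.0996, 0.2667]
tool_rot: [[0.107, 0.994, 0.001], [0.994, -0.107, -0.0], [-0.0, 0.001, -1.0]]
ft_force: [-0.1, 0.3, -0.4]
grip_width: 0.0001
```

```bash
python3 - <<'E'
from h import *
s=st();shot('wrist','w18');shot('scene','s18');shot('top','t18');hov('w18')
E
```

```text
t19.52 tcp [ 0.4718 -0.0996  0.2667] yaw -0.1077 F [-0.07  0.33 -0.44] T [-0.027 -0.032 -0.031] w 0.0001 q6 -0.255
-0.47 [(np.float64(342.0), np.float64(286.0)), (np.float64(344.0), np.float64(261.0))] shaft [358. 241.]
-0.2 [(np.float64(357.0), np.float64(288.0)), (np.float64(359.0), np.float64(263.0))] shaft [358. 241.]
0 [(np.float64(367.0), np.float64(289.0)), (np.float64(370.0), np.float64(264.0))] shaft [358. 241.]
0.15 [(np.float64(375.0), np.float64(289.0)), (np.float64(378.0), np.float64(263.0))] shaft [358. 241.]
0.28 [(np.float64(382.0), np.float64(288.0)), (np.float64(385.0), np.float64(263.0))] shaft [358. 241.]
0.38 [(np.float64(386.0), np.float64(287.0)), (np.float64(389.0), np.float64(262.0))] shaft [358. 241.]
0.47 [(np.float64(390.0), np.float64(286.0)), (np.float64(393.0), np.float64(261.0))] shaft [358. 241.]
```

View pics/w18.png

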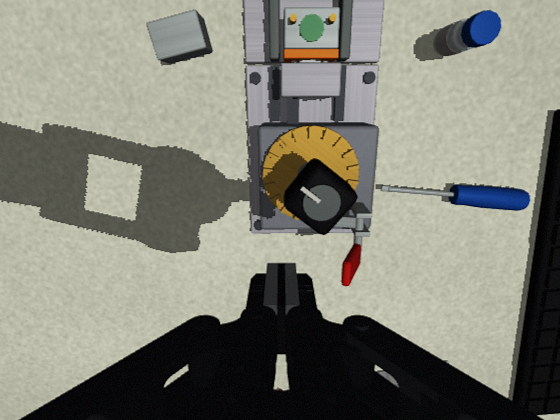

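View pics/s18.png

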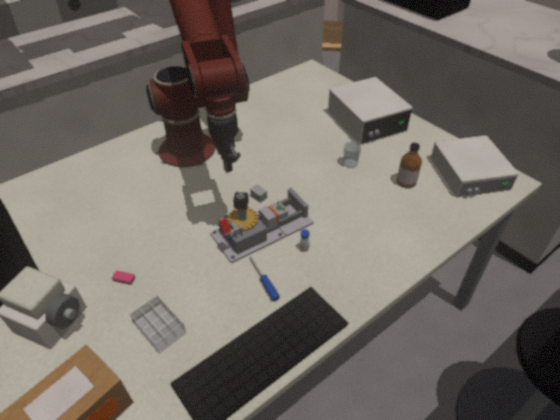

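```bash
python3 - <<'E'
from h import *
a=cv2.imread('pics/w18.png');cv2.imwrite('pics/w18k.png',cv2.resize(a[150:300,260:400],None,fx=4.6,fy=4,interpolation=cv2.INTER_CUBIC) if 0 else cv2.resize(a[150:295,255:400],None,fx=4,fy=4,interpolation=cv2.INTER_CUBIC))
cv2.imwrite('pics/w18j.png',cv2.resize(a[0:120,240:390],None,fx=4,fy=4,interpolation=cv2.INTER_CUBIC))
E
```

```text
(no output)
```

View pics/w18k.png

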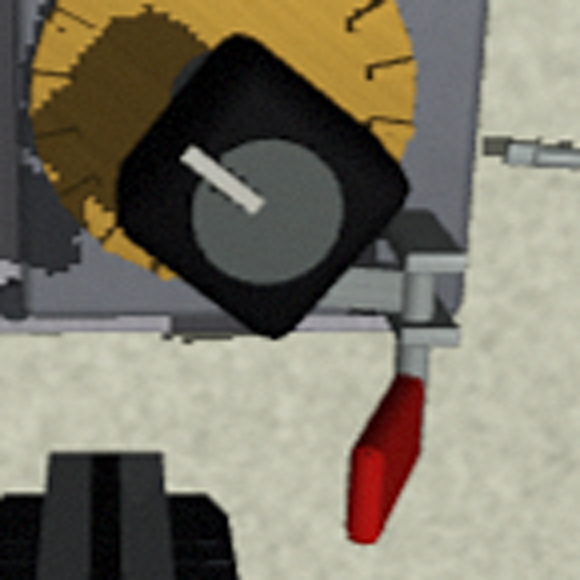

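View pics/w18j.png

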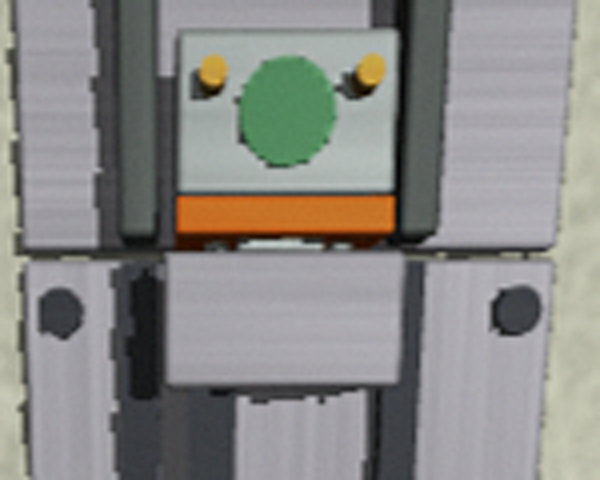

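```bash
python3 - <<'E'
from h import *
f=lambda x,y:atz(('w18',255+x/4,150+y/4),.17)
d=f(260,206)-f(187,152);print(1.463-(np.arctan2(d[1],d[0])+np.pi/2))
d=f(390,205)-f(290,325);print(1.463-np.arctan2(d[1],d[0]))
s=st()
print(sign_off())
E
```

```text
0.6446838126203619
0.6324674524087959
t19.68 tcp [ 0.4717 -0.0999  0.2662] yaw -0.1084 F [0.13 0.62 0.17] T [-0.002 -0.042  0.026] w -0.0001 q6 -0.255
the job is handed in; nothing more can be done
None
```

The sequence was carried out in order and handed in at about 19.7 s: the cell is held lightly with the pawl in. One caveat is that the knob sprang back by itself in between, so my own turn back was less than 20 degrees.

- **Winding:** I wound the knob with the pawl in to about 1.09 rad. Moving torque peaked near 0.48 N m, about 0.35 above free, so it was solid and below the strain limit. The pad began to go solid at about 0.94 rad.
- **Springing back:** When I let go, the knob sprang back to about 1.00 rad, probably onto a pawl tooth. It went on to about 0.93 rad once the pawl was flipped out. I never turned it back with the pawl in.
- **Turning back:** With the pawl out I turned it 0.26 rad, to about 0.67 rad, then flipped the pawl back in. That is about 19 degrees below where it came to rest with the pawl in, 24 below the peak and 15 below where I gripped it. I chose this as the best match to one tooth.

**Last checks:**
- The handle leans to the in side at roughly 0.07 rad swing.
- The pad rests on the cell, with the gap behind it open again.
- In the final scene and wrist views the bystanders look unmoved, and the robot touches nothing.
- The last picture reads the knob at 0.63 to 0.64 rad, against 0.67 from the gripper angle. I put this down to reading error, but a slight slip is possible.

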